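# Clear the reader's deck, swing its dust cover open and set the white standard on the port

## Robot

A 7-joint arm with a two-finger parallel gripper is mounted at the origin on the work surface. World frame = base frame: x ahead of the robot, y to its left, z up, the work surface at z = 0. Lengths are in mm, angles in rad, forces in N, time in s.
With the tool pointing down it reaches from about 400 to 925 mm from the base axis. Payload 4.1 kg.
Tool frame: the origin (TCP) lies midway between the tips of the shut fingers; the grasp point (between the pads) lies 19 mm behind it; z points along the fingers, x is the direction in which the jaws open and shut, and the axes are right-handed (so a half turn about z gives the same grasp; the last joint's range is limited). The gripper opens to 85 mm and grips with 20 to 120 N. Pads are 22 mm wide; open, the fingers measure 114 mm over their backs; the gripper's body (76 mm by 85 mm) begins 54 mm behind the grasp point. The pads swing forward as they close: fully open they stand 13 mm farther back than shut.
Start: joints at [1.041, 0.398, 0.045, 1.537, -0.019, 1.207, -0.051], TCP at [271.478, -590.629, 231.347] pointing down, gripper open.
Joint ranges: [-2.82, 2.82], [-0.49, 2.23], [-1.37, 1.46], [0, 2.46], [-1.36, 4.5], [0.23, 2], [-2.94, 2.94]. Speed limits (rad/s): [2.57, 2.57, 3.14, 3.14, 3.14, 3.14, 3.14].

## Interface

Orientations are given as a unit quaternion [x, y, z, w].
In Python, from station import bot gives the robot as it stands. The module is installed in compiled form; this text tells all that it offers.
- The arm moves only by the tool carry_out, never from a script. Its argument "plan" is a list of rows, each an object with "fingers": the gripper command: -1 is shut, 1 is fully open, values between are in proportion; "slide": the shift along the tool's x, y, z in cm, a list of three; "rot": the turn, a rotation vector about the tool's x, y, z in rad, a list of three. In form: [{"fingers": fingers, "slide": [tx, ty, tz], "rot": [wx, wy, wz]}, ...]. A call has 1 to 20 rows; each row shifts and turns the pose as measured when the row begins, along the tool's axes as they then stand; what a row does not reach is not made up. A row lasts 1/10 s, in which the tool goes at most 50 mm and 8.59 degrees, less where a joint would pass 70% of its speed; a pose out of reach is approached as far as the arm can. A call is refused whole if a number of a shift passes 5 or a number of a turn 0.15, either way. A call with a gripper value outside its range is refused whole. The fingers move at their own pace and stop on an object; the grip force is fixed at half the most. Time passes only in rows, so rows that do not move let the fingers close. It gives the time, the measured TCP pose, the force and the opening at its end, in the units of the state.
- bot.sense(): the state, without advancing time (a new reading comes with each control period).
- bot.snapshot(name): name is "side" or "top"; returns (picture, depth): 384x512x3 uint8, blue, green, red; 384x512 float32, mm along the optical axis (not along the pixel's ray), 0 where there is no reading.
- bot.camera_model(name): a dict with "fx", "fy", "cx", "cy" (pixels), "view" (4x4, takes a point from world to camera coordinates). Camera axes: x right, y down, z forward; pixel columns grow to the right and rows downward; lengths in mm; the calibration is good to about 2 mm. A picture is of the moment at which its call begins. camera_model takes no time and is no camera call.
- bot.job_done(): hands the job in, once; it reports no verdict.
The state is a dict: "time_s": time; "joint_positions": joint angles; "qd": joint speeds; "effort": joint torques, N m; "eef_pos": TCP position; "eef_rot": TCP orientation; "ft_force": force on the tool from outside, world axes, zero at the start; "ft_torque": the same for the moment, N m; "opening": opening from 0.0 (shut) to 1.0 (fully open).
Only numpy, scipy, OpenCV 4.12 (cv2) and the standard library are available. Lean on these libraries where they do the work, as an engineer would, in place of code of your own. Each camera call takes 0.05 s, during which the arm holds its last target. There are 200 camera calls.

## Task

Get the reflectance reader ready for its white calibration: first clear the amber bottle with the red cap off the reader's deck and stand it upright in the blue spill tray, then swing the dust cover with the red knob aside by about a quarter turn so that the port is uncovered, and then stand the white standard from its cradle upright, blue top up, centred over the port at the yellow marks, its long side along the raised head. Set the bottle and the standard down gently, do not push the bottle with the cover, and leave everything else where it stands.

Things in the scene. Friction and masses are not known exactly. Their poses are not given: they have to be found in the camera images.
- reader: reflectance reader, white, fixed to the bench. Origin on the bench below the port; x from front edge to raised head, y along the head's upright face, z up. Flat grey deck 75 above the bench, x -120 to 27, y -130 to 130; head x 27 to 120, same y, top 127 above the bench. Yellow corner marks round the port show the standard's place: its 60 mm side along y, 7 mm off the head's face
- port (a point): centre of the round measuring port (24 across, steel rim), on the deck surface, axes as the reader's; hidden under the closed cover
- pin (a point): the cover's upright pivot pin, on the deck surface, 80 from the port towards the reader's -y; axes as the reader's. Its steel boss is 20 across and stands 12 above the deck
- cover (a joint): swing (rad) of the black dust cover on its pin: 0 = over the port, arm pointing along the reader's +y; grows counter-clockwise from above, away from the head towards the front edge; along -x at 1.57, stop at 1.75. Stays where left (friction 0.03 N m). Plate 5 thick, underside 4 above the deck: arm 26 wide, end disc radius 22 centred 80 from the pin
- cover_knob (a point): top centre of the red round knob (16 across, 30 tall) that stands on the disc of the cover, 80 from the pin; the top is 39 above the deck. Turns with the cover; its y axis points from the pin to the knob
- bottle: the amber bottle with red cap and paper label left standing on the reader's deck, in the cover's swing: body radius 26, 95 tall in all, straight-sided up to about 50; about 0.2 kg. Origin at the centre of its underside
- tray: square blue spill tray fixed to the bench, 190 x 190, rim 18 high, walls and floor 5 thick. Origin on the bench under its centre, axes along its sides. The beaker stands near (-43, 43) and the jar near (43, -43) in its frame; the corners (43, 43) and (-43, -43) are free. Turned by any angle, left or right of the reader
- cradle: aluminium cradle of the standard, fixed to the bench: base 84 x 48 x 6, with an upright wall 8 thick and 54 high (above the bench) across each x end, the inner faces 68 apart; open along y. Origin at the centre of its underside. Left or right of the reader
- standard: the white standard, a ceramic block with a blue top: 60 (x) by 40 (y) by 50 tall, about 0.22 kg. At the start it stands in the cradle, its ends 4 from the walls, which leave no room for fingers there. Origin at the centre of its underside, 6 above the bench at the start
- beaker: bystander: clear plastic beaker, rim radius 28, 75 tall, in the spill tray; origin at the centre of its underside
- jar: bystander: white plastic jar with green lid, radius 25, 60 tall, in the spill tray; origin at the centre of its underside
- wash_bottle: bystander: white plastic bottle with red cap, radius 24, 110 tall, on the bench beyond one end of the cradle; origin at the centre of its underside
- weight: bystander: brass laboratory weight with a neck and head, radius 17, 52 tall, on the bench beyond the other end of the cradle; origin at the centre of its underside
- vial: bystander: small glass vial with black cap, radius 13, 50 tall, standing on the reader's deck on the side away from the cover's pin; origin at the centre of its underside
- reagent: bystander: large amber bottle with white cap, radius 35, 150 tall, on the bench at the rear; origin at the centre of its underside
- crucible: bystander: white ceramic bowl, radius 30, 45 tall, on the bench at the rear; origin at the centre of its underside

How it is judged (in metres and radians):
On the way, in this order (a step that is already met when the one before it is completed fails the run):
1. the amber bottle stands upright in the spill tray, released (x of bottle in the frame of tray between -0.075 and 0.075 m and y of bottle in the frame of tray between -0.075 and 0.075 m and z of bottle in the frame of tray below 0.01 m and angle between bottle's own z axis and vertical below 0.08 rad and linear speed of bottle below 0.02 m/s and contact force between bottle and the fingers below 0.1 N), for 0.2 s.
2. the dust cover is swung clear of the port (more than 1.3 rad) (value of joint cover above 1.3 rad), for 0.2 s.
3. the standard stands on the port (x of standard in the frame of port between -0.008 and 0.008 m and y of standard in the frame of port between -0.009 and 0.009 m and z of standard in the frame of port between -0.004 and 0.004 m and angle between the x axis of standard and the y axis of reader, either way round below 0.15 rad and angle between standard's own z axis and vertical below 0.06 rad), for 0.2 s.
At the end, for the whole second after the job is handed in: Bottle upright (0.08 rad) on the tray floor; cover open beyond 1.3 rad; standard upright on the deck, within 8 mm (across) and 9 mm (along the head) of the port's centre, long side along the head within 0.15 rad; both at rest and released (all of step 1 and all of step 3 and value of joint cover above 1.3 rad and linear speed of standard below 0.02 m/s and contact force between standard and the fingers below 0.1 N); the robot touches nothing.
It fails at once if the bottle is knocked over (tilted more than 0.6 rad) (angle between bottle's own z axis and vertical above 0.6 rad).
It fails at once if the cover is pushed against the bottle (more than 3 N) (contact force between cover and bottle above 3 N).
It fails at once if the bottle is dropped into the tray (faster than 0.5 m/s just above its floor) (x of bottle in the frame of tray between -0.075 and 0.075 m and y of bottle in the frame of tray between -0.075 and 0.075 m and z of bottle in the frame of tray below 0.03 m and linear speed of bottle above 0.5 m/s).
It fails at once if the standard is dropped onto the port (faster than 0.5 m/s just above the deck) (distance between standard and port below 0.03 m and linear speed of standard above 0.5 m/s).
It fails at once if a bystander is disturbed (moved more than 30 mm or tipped more than 0.5 rad) (distance of any of beaker, jar, wash_bottle, weight, vial, reagent, crucible from where it was at the start of the episode above 0.03 m or angle between any of beaker, jar, wash_bottle, weight, vial, reagent, crucible's own z axis and vertical above 0.5 rad).
It also fails if it takes over 72 s, if anything falls off the work surface, if the arm or the gripper's body presses on something with over 40 N, if the wrist force passes 120 N, or if a joint passes its speed limit or range.

## Working session

There is one attempt and no reset: what is moved stays moved. The work goes in short steps, Python scripts to look and compute and a tool call to move; the robot and the scene stay as the last step left them, time stands still between calls to the robot, and variables do not carry over. Pictures are saved under pics/ and viewed, about 8 in all and at most 12, crops included, and the job is handed in when it is done.

Besides the shell and the picture viewer there is one more tool, called after ">>>" by a JSON object that holds its "api" and its "payload". carry_out: Moves the arm, as the interface text tells. Its arguments: {"type":"object","properties":{"plan":{"type":"array","items":{"type":"object","properties":{"fingers":{"type":"number"},"slide":{"type":"array","items":{"type":"number"}},"rot":{"type":"array","items":{"type":"number"}}}}}},"required":["plan"]}

```bash
mkdir -p pics; ls; python3 - <<'E'
from station import bot
import cv2,numpy as np
s=bot.sense();print({k:np.round(v,3).tolist() for k,v in s.items()})
for n in("side","top"):
    p,d=bot.snapshot(n);cv2.imwrite(f"pics/{n}0.png",p);np.savez(f"{n}0.npz",p=p,d=d)
    m=bot.camera_model(n);print(n,m["fx"],m["fy"],m["cx"],m["cy"]);print(np.round(m["view"],3))
cv2.imwrite("pics/both0.png",np.hstack([cv2.imread("pics/side0.png"),cv2.imread("pics/top0.png")])[:, :])
E
```

```text
pics
{'time_s': 0.0, 'joint_positions': [1.041, 0.399, 0.045, 1.538, -0.019, 1.207, -0.051], 'qd': [0.001, -0.001, 0.001, 0.0, 0.0, -0.002, 0.0], 'effort': [0.0, -47.512, 1.364, -25.422, 0.011, 0.01, -0.0], 'eef_pos': [271.197, -590.018, 230.243], 'eef_rot': [0.842, -0.54, -0.001, -0.0], 'ft_force': [-0.025, -0.414, 0.461], 'ft_torque': [0.032, -0.025, -0.048], 'opening': 1.001}
side 397.82766296990354 397.82766296990354 248.4758566750751 188.91162980144958
[[-7.78000e-01 -6.28000e-01  3.00000e-03  4.20783e+02]
 [-4.31000e-01  5.30000e-01 -7.30000e-01  2.76588e+02]
 [ 4.57000e-01 -5.70000e-01 -6.83000e-01  8.81027e+02]
 [ 0.00000e+00  0.00000e+00  0.00000e+00  1.00000e+00]]
top 435.2678787859568 435.2678787859568 257.859717074572 194.54937591710828
[[ 2.200000e-02 -1.000000e+00 -4.000000e-03  6.944000e+00]
 [-9.940000e-01 -2.200000e-02 -1.050000e-01  5.549190e+02]
 [ 1.050000e-01  6.000000e-03 -9.940000e-01  1.143244e+03]
 [ 0.000000e+00  0.000000e+00  0.000000e+00  1.000000e+00]]
```

View pics/top0.png

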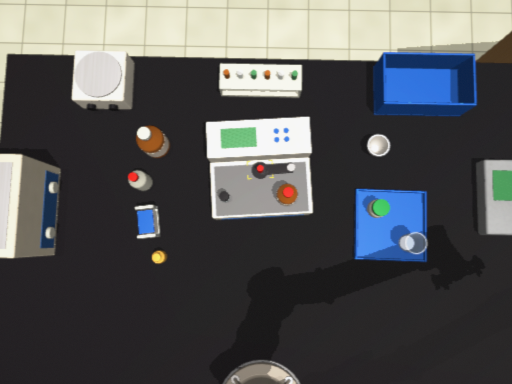

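View pics/side0.png

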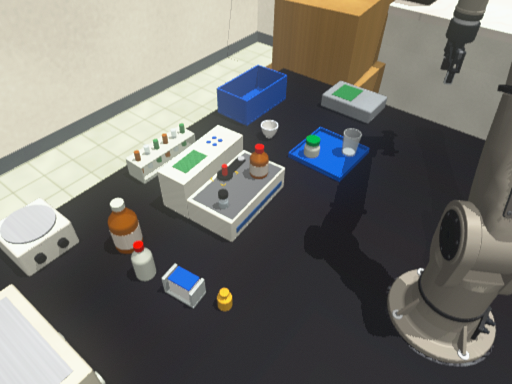

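```bash
cat > h.py <<'E'
import cv2,numpy as np
from station import bot
def cloud(n,d):
    m=bot.camera_model(n);v,u=np.mgrid[:384,:512]
    c=np.stack([(u-m["cx"])/m["fx"]*d,(v-m["cy"])/m["fy"]*d,d],-1)
    V=np.array(m["view"]);return (c-V[:3,3])@V[:3,:3]   # R^T (c-t)
def ray(n,px,z):
    m=bot.camera_model(n);V=np.array(m["view"]);R=V[:3,:3];o=-R.T@V[:3,3]
    px=np.atleast_2d(px).astype(float)
    r=np.c_[(px[:,0]-m["cx"])/m["fx"],(px[:,1]-m["cy"])/m["fy"],np.ones(len(px))]@R
    return (o+r*((z-o[2])/r[:,2])[:,None])[:,:2]
def masks(p):
    H,S,V=[x.astype(int) for x in cv2.split(cv2.cvtColor(p,cv2.COLOR_BGR2HSV))]
    return dict(red=((H<6)|(H>174))&(S>190)&(V>90),blue=(H>100)&(H<125)&(S>150)&(V>60),
      yellow=(H>20)&(H<35)&(S>120)&(V>110),green=(H>45)&(H<75)&(S>120)&(V>60))
def blobs(mk,amin=8):
    n,l,st,c=cv2.connectedComponentsWithStats(mk.astype(np.uint8))
    return [(l==i,st[i,4],c[i]) for i in range(1,n) if st[i,4]>=amin]
def rect(xy):
    return cv2.minAreaRect(np.float32(xy).reshape(-1,1,2))
E
python3 - <<'E'
from h import *
np.set_printoptions(precision=1,suppress=True)
for n in("top","side"):
    f=np.load(n+"0.npz");p,d=f["p"],f["d"];P=cloud(n,d);ok=d>0
    print(n)
    for k,m in masks(p).items():
        for b,a,c in blobs(m&ok&(P[...,0]<900)&(P[...,2]>-10)):
            q=P[b];print(k,a,c,"med",np.median(q,0),"zmax",np.percentile(q[:,2],95), "rect@zmax",*rect(ray(n,np.argwhere(b)[:,::-1],np.percentile(q[:,2],90))) if a>60 else "")
    X,Y,Z=P[...,0],P[...,1],P[...,2]
    reg=ok&(X>400)&(X<800)&(abs(Y)<250)
    for nm,lo,hi in(("head",120,134),("deck",70,80)):
        b=max(blobs(reg&(Z>lo)&(Z<hi)),key=lambda t:t[1])[0]
        print(nm,b.sum(),rect(P[b][:,:2]),np.median(Z[b]))
    # reader front etc.
E
```

```text
top
red 33 [259.5 168.3] med [612.4  15.  113.3] zmax 117.11732145720357 rect@zmax
red 61 [132.5 176.4] med [585.8 336.  109.9] zmax 113.14898747075594 rect@zmax (584.6212768554688, 334.9057312011719) (21.820276260375977, 17.612197875976562) 46.9007568359375
red 82 [287.7 191.7] med [547.7 -52.7 169.7] zmax 173.24637176178922 rect@zmax (547.155029296875, -51.55656814575195) (23.81593894958496, 21.26918601989746) 0.8039658069610596
blue 4030 [424.1  94.5] med [ 843.7 -433.7   15.6] zmax 99.88112916010297 rect@zmax (831.5816040039062, -408.51171875) (267.9374084472656, 138.2633819580078) 89.8790512084961
blue 11 [275.9 130.6] med [706.1 -23.1 129. ] zmax 130.52398902082786 rect@zmax
blue 10 [285.8 130. ] med [708.1 -48.1 129.9] zmax 131.58453376059677 rect@zmax
blue 12 [286.2 138.7] med [685.  -48.5 129.4] zmax 131.99034315728701 rect@zmax
blue 11 [276.2 139.2] med [683.8 -23.6 130.9] zmax 132.37254803568973 rect@zmax
blue 607 [ 48.4 209.7] med [500.3 568.3  57.6] zmax 80.62202927136131 rect@zmax (500.8608093261719, 555.5416259765625) (29.44331169128418, 191.0902862548828) 89.989753723
[... 2302 characters left out ...]
109375, 287.9772644042969) (25.460521697998047, 39.410987854003906) 40.74823760986328
green 242 [347.2  92.3] med [ 589.5 -644.6   54.6] zmax 57.14373980693737 rect@zmax (589.0305786132812, -643.1895751953125) (89.57686614990234, 72.89239501953125) 89.94876861572266
green 117 [312.2 140.2] med [ 521.7 -293.1   67. ] zmax 69.73632158795918 rect@zmax (519.2156982421875, -291.6487731933594) (39.53850555419922, 52.526405334472656) 38.472373962402344
head 2186 ((688.4645385742188, 21.0977783203125), (96.2333984375, 263.8482971191406), 4.374763011932373) 129.78872905317172
deck 2693 ((615.3267822265625, 15.6593017578125), (241.00099182128906, 263.447509765625), 4.548799514770508) 77.61629965287729
```

```bash
python3 -c "
import cv2,numpy as np
a=cv2.imread('pics/top0.png')[105:225,190:330];b=cv2.imread('pics/side0.png')[120:240,150:290]
cv2.imwrite('pics/crop1.png',np.hstack([cv2.resize(x,None,fx=2.8,fy=2.8,interpolation=2) for x in (a,b)]))"
```

```text
(no output)
```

View pics/crop1.png

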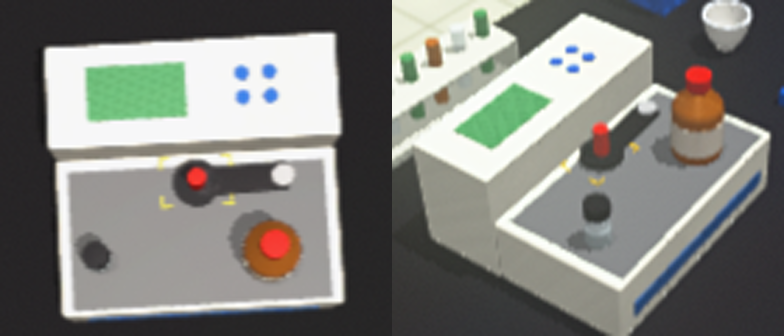

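The side and top views show: bottle cap at top (288,192), knob at (260,168), pin at (291,168), tray at (391,225), standard at (145,221). The crop shows the reader's y axis close to world y. Next I go above the bottle.

>>> {"api": "carry_out", "payload": {"plan": [{"fingers": 1,"slide": [-2.7,-3.4,0],"rot": [0,0,-0.07]},{"fingers": 1,"slide": [-2.9,-3.2,0],"rot": [0,0,-0.07]},{"fingers": 1,"slide": [-3.1,-3.0,0],"rot": [0,0,-0.07]},{"fingers": 1,"slide": [-3.3,-2.8,0],"rot": [0,0,-0.07]},{"fingers": 1,"slide": [-3.4,-2.6,0],"rot": [0,0,-0.07]},{"fingers": 1,"slide": [-3.5,-2.5,0],"rot": [0,0,0]},{"fingers": 1,"slide": [-3.5,-2.5,0],"rot": [0,0,0]},{"fingers": 1,"slide": [-3.5,-2.5,0],"rot": [0,0,0]},{"fingers": 1,"slide": [-3.5,-2.5,0],"rot": [0,0,0]},{"fingers": 1,"slide": [-3.5,-2.5,0],"rot": [0,0,0]},{"fingers": 1,"slide": [0,0,0],"rot": [0,0,0]}]}}

```text
time_s: 1.2
eef_pos: [271.9, -153.9, 224.5]
eef_rot: [0.926, -0.378, -0.005, 0.0]
ft_force: [-0.4, -1.0, -1.0]
opening: 0.999
```

```bash
cat >> h.py <<'E'
from scipy.spatial.transform import Rotation as Ro
def go(x,y,z,yaw=None):
    """print tool-frame shift (cm, total) in the present tool axes, and rot vector to tool-down with jaw yaw (deg, mod 180)"""
    s=bot.sense();R=Ro.from_quat(s["eef_rot"]);M=R.as_matrix()
    d=np.array([x,y,z])-s["eef_pos"]
    cur=np.degrees(np.arctan2(M[1,0],M[0,0]))
    if yaw is None: yaw=cur
    t=cur+((yaw-cur+90)%180-90);c,sn=np.cos(np.radians(t)),np.sin(np.radians(t))
    T=np.array([[c,sn,0],[sn,-c,0],[0,0,-1]])
    rv=(R.inv()*Ro.from_matrix(T)).as_rotvec()
    print("t",round(s["time_s"],2),"pos",np.round(s["eef_pos"],1),"yaw",round(cur,1),"F",np.round(s["ft_force"],1),"open",round(s["opening"],3),"j",np.round(s["joint_positions"],2))
    print("  cm in current axes",np.round(M.T@d/10,2),"| after turn",np.round(T.T@d/10,2),"| rot",np.round(rv,3))
port=np.array([615.8,16.3]);a=np.radians(4.35);ux=np.array([np.cos(a),np.sin(a)]);uy=np.array([-np.sin(a),np.cos(a)])
def rd(x,y): return port+x*ux+y*uy
E
python3 -c "
from h import *
go(547,-51.5,200,-45)"
```

```text
t 1.2 pos [ 271.9 -153.9  224.5] yaw -44.5 F [-0.4 -1.  -1. ] open 0.999 j [ 0.72 -0.22 -0.28  2.23 -0.07  1.13 -0.31]
  cm in current axes [ 12.48 -26.59   2.24] | after turn [ 12.21 -26.69   2.45] | rot [0.004 0.009 0.009]
```

>>> {"api": "carry_out", "payload": {"plan": [{"fingers": 1,"slide": [1.75,-3.8,0],"rot": [0,0,0]},{"fingers": 1,"slide": [1.75,-3.8,0],"rot": [0,0,0]},{"fingers": 1,"slide": [1.75,-3.8,0],"rot": [0,0,0]},{"fingers": 1,"slide": [1.75,-3.8,0],"rot": [0,0,0]},{"fingers": 1,"slide": [1.75,-3.8,0],"rot": [0,0,0]},{"fingers": 1,"slide": [1.75,-3.8,0],"rot": [0,0,0]},{"fingers": 1,"slide": [1.75,-3.8,0],"rot": [0,0,0]},{"fingers": 1,"slide": [0,0,0],"rot": [0,0,0]}]}}

```text
time_s: 2.0
eef_pos: [555.8, -52.0, 218.6]
eef_rot: [0.924, -0.383, -0.004, 0.001]
ft_force: [-1.0, -0.6, -1.1]
opening: 1.001
```

```bash
python3 - <<'E'
from h import *
go(547,-51.5,200,-45)
for n in("side",):
    p,d=bot.snapshot(n);P=cloud(n,d);cv2.imwrite("pics/s2.png",p)
    for b,a,c in blobs(masks(p)["red"]&(d>0)):print(a,c,np.round(np.median(P[b],0),1))
E
```

```text
t 2.0 pos [555.8 -52.  218.6] yaw -45.0 F [-1.  -0.6 -1.1] open 1.001 j [ 0.46  0.28 -0.54  1.76  0.16  1.15 -0.91]
  cm in current axes [-0.64  0.58  1.87] | after turn [-0.65  0.59  1.86] | rot [ 0.004  0.007 -0.   ]
45 [259.24444444 146.55555556] [545.8 -50.5 172.2]
89 [137.97752809 245.75280899] [580.6 338.7 111.1]
```

>>> {"api": "carry_out", "payload": {"plan": [{"fingers": 1,"slide": [-0.6,0.6,0],"rot": [0,0,0]},{"fingers": 1,"slide": [0,0,0],"rot": [0,0,0]},{"fingers": 1,"slide": [0,0,3],"rot": [0,0,0]},{"fingers": 1,"slide": [0,0,3],"rot": [0,0,0]},{"fingers": 1,"slide": [0,0,2],"rot": [0,0,0]},{"fingers": 1,"slide": [0,0,2],"rot": [0,0,0]},{"fingers": 1,"slide": [0,0,0],"rot": [0,0,0]}]}}

```text
time_s: 2.75
eef_pos: [535.8, -62.8, 117.2]
eef_rot: [0.921, -0.388, -0.004, 0.006]
ft_force: [-0.2, -1.0, 1.0]
opening: 1.0
```

```bash
python3 - <<'E'
from h import *
go(547.5,-52,100,-45)
E
```

```text
t 2.75 pos [535.8 -62.8 117.2] yaw -45.7 F [-0.2 -1.   1. ] open 1.0 j [ 0.45  0.36 -0.51  1.9   0.23  0.94 -0.97]
  cm in current axes [ 0.04 -1.61  1.7 ] | after turn [ 0.06 -1.59  1.72] | rot [ 0.014  0.002 -0.013]
```

>>> {"api": "carry_out", "payload": {"plan": [{"fingers": 1,"slide": [0,-0.8,0],"rot": [0.012,0,-0.01]},{"fingers": 1,"slide": [0,-0.6,0.6],"rot": [0,0,0]},{"fingers": 1,"slide": [0,0,0.6],"rot": [0,0,0]},{"fingers": 1,"slide": [0,0,0],"rot": [0,0,0]},{"fingers": 1,"slide": [0,0,0],"rot": [0,0,0]}]}}

```text
time_s: 3.25
eef_pos: [548.2, -53.7, 108.7]
eef_rot: [0.923, -0.384, 0.003, -0.0]
ft_force: [-0.4, -0.2, 0.6]
opening: 0.996
```

```bash
python3 - <<'E'
from h import *
go(547.5,-52,100,-45)
E
```

```text
t 3.25 pos [548.2 -53.7 108.7] yaw -45.2 F [-0.4 -0.2  0.6] open 0.996 j [ 0.44  0.38 -0.51  1.9   0.24  0.92 -0.98]
  cm in current axes [-0.17 -0.07  0.87] | after turn [-0.17 -0.07  0.87] | rot [-0.002 -0.005 -0.004]
```

>>> {"api": "carry_out", "payload": {"plan": [{"fingers": 1,"slide": [-0.1,0,0.5],"rot": [0,0,0]},{"fingers": 1,"slide": [0,0,0.4],"rot": [0,0,0]},{"fingers": 1,"slide": [0,0,0],"rot": [0,0,0]},{"fingers": 1,"slide": [0,0,0],"rot": [0,0,0]}]}}

```text
time_s: 3.65
eef_pos: [547.7, -53.0, 99.3]
eef_rot: [0.923, -0.384, 0.003, -0.0]
ft_force: [-0.1, 0.1, -0.1]
opening: 1.0
```

```bash
python3 - <<'E'
from h import *
go(547.5,-52,100,-45)
p,d=bot.snapshot("side");cv2.imwrite("pics/s3.png",cv2.resize(p[60:220,170:350],None,fx=3,fy=3,interpolation=2))
E
```

```text
t 3.65 pos [547.7 -53.   99.3] yaw -45.2 F [-0.1  0.1 -0.1] open 1.0 j [ 0.43  0.39 -0.51  1.91  0.25  0.9  -0.99]
  cm in current axes [-0.08 -0.05 -0.07] | after turn [-0.08 -0.05 -0.07] | rot [-0.002 -0.005 -0.004]
```

View pics/s3.png

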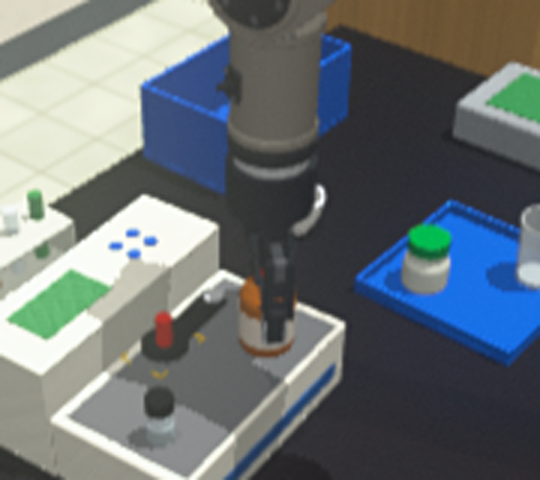

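The fingers straddle the bottle (crop (268,310)), with the tips at label height. I close and lift.

>>> {"api": "carry_out", "payload": {"plan": [{"fingers": -1,"slide": [0,0,0],"rot": [0,0,0]},{"fingers": -1,"slide": [0,0,0],"rot": [0,0,0]},{"fingers": -1,"slide": [0,0,0],"rot": [0,0,0]},{"fingers": -1,"slide": [0,0,0],"rot": [0,0,0]},{"fingers": -1,"slide": [0,0,0],"rot": [0,0,0]},{"fingers": -1,"slide": [0,0,0],"rot": [0,0,0]},{"fingers": -1,"slide": [0,0,-1],"rot": [0,0,0]},{"fingers": -1,"slide": [0,0,-1.5],"rot": [0,0,0]},{"fingers": -1,"slide": [0,0,-1.5],"rot": [0,0,0]},{"fingers": -1,"slide": [0,0,0],"rot": [0,0,0]}]}}

```text
time_s: 4.7
eef_pos: [546.5, -52.9, 141.2]
eef_rot: [0.923, -0.384, 0.002, 0.0]
ft_force: [1.0, 0.7, -1.4]
opening: 0.588
```

```bash
python3 - <<'E'
from h import *
f=np.load("top0.npz");p=f["p"]
# tray floor outline & beaker
b=max([x for x in blobs(masks(p)["blue"]) if 300<x[2][0]<430],key=lambda t:t[1])
print(rect(ray("top",np.argwhere(b[0])[:,::-1],18)))
go(440,-296.5,140,-45)
E
```

```text
((876.8528442382812, -438.6707763671875), (181.11375427246094, 287.2236633300781), 0.06093357875943184)
t 4.7 pos [546.5 -52.9 141.2] yaw -45.2 F [ 1.   0.7 -1.4] open 0.588 j [ 0.45  0.34 -0.52  1.87  0.21  0.98 -0.95]
  cm in current axes [ 9.79 24.72  0.13] | after turn [ 9.69 24.76  0.12] | rot [-0.001 -0.003 -0.004]
```

>>> {"api": "carry_out", "payload": {"plan": [{"fingers": -1,"slide": [0.6,1.6,0],"rot": [0,0,0]},{"fingers": -1,"slide": [1.2,3.0,0],"rot": [0,0,0]},{"fingers": -1,"slide": [1.4,3.5,0],"rot": [0,0,0]},{"fingers": -1,"slide": [1.4,3.5,0],"rot": [0,0,0]},{"fingers": -1,"slide": [1.4,3.5,0],"rot": [0,0,0]},{"fingers": -1,"slide": [1.4,3.5,0],"rot": [0,0,0]},{"fingers": -1,"slide": [1.2,3.0,0],"rot": [0,0,0]},{"fingers": -1,"slide": [0.8,2.0,0],"rot": [0,0,0]},{"fingers": -1,"slide": [0,0,0],"rot": [0,0,0]},{"fingers": -1,"slide": [0,0,0],"rot": [0,0,0]}]}}

```text
time_s: 5.7
eef_pos: [439.5, -292.0, 137.1]
eef_rot: [0.924, -0.383, -0.001, -0.001]
ft_force: [0.3, 1.1, -2.4]
opening: 0.587
```

```bash
python3 - <<'E'
from h import *
go(440,-296.5,29.5,-45)
E
```

```text
t 5.7 pos [ 439.5 -292.   137.1] yaw -45.0 F [ 0.3  1.1 -2.4] open 0.587 j [ 0.86  0.3  -0.41  1.92  0.14  0.95 -0.41]
  cm in current axes [ 0.37  0.29 10.76] | after turn [ 0.35  0.28 10.76] | rot [-0.001  0.002  0.   ]
```

>>> {"api": "carry_out", "payload": {"plan": [{"fingers": -1,"slide": [0.3,0.3,2],"rot": [0,0,0]},{"fingers": -1,"slide": [0,0,2.5],"rot": [0,0,0]},{"fingers": -1,"slide": [0,0,2],"rot": [0,0,0]},{"fingers": -1,"slide": [0,0,1.5],"rot": [0,0,0]},{"fingers": -1,"slide": [0,0,0],"rot": [0,0,0]},{"fingers": -1,"slide": [0,0,0],"rot": [0,0,0]}]}}

```text
time_s: 6.3
eef_pos: [444.4, -288.2, 55.0]
eef_rot: [0.926, -0.377, 0.0, -0.003]
ft_force: [0.5, -0.3, -1.3]
opening: 0.59
```

```bash
python3 - <<'E'
from h import *
go(440,-296.5,29.5,-45)
p,d=bot.snapshot("side");cv2.imwrite("pics/s4.png",cv2.resize(p[60:220,250:430],None,fx=3,fy=3,interpolation=2))
E
```

```text
t 6.3 pos [ 444.4 -288.2   55. ] yaw -44.3 F [ 0.5 -0.3 -1.3] open 0.59 j [ 0.82  0.41 -0.39  1.98  0.21  0.78 -0.47]
  cm in current axes [0.27 0.92 2.54] | after turn [0.28 0.9  2.55] | rot [-0.006  0.002  0.012]
```

View pics/s4.png

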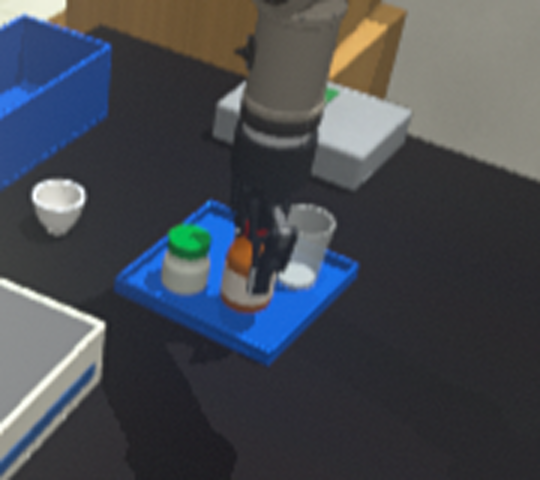

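The bottle hangs over the free corner (crop (248,290)), clear of jar and beaker. I lower it slowly.

>>> {"api": "carry_out", "payload": {"plan": [{"fingers": -1,"slide": [0.3,0.6,0.6],"rot": [0,0,0]},{"fingers": -1,"slide": [0,0.3,0.6],"rot": [0,0,0]},{"fingers": -1,"slide": [0,0,0.5],"rot": [0,0,0]},{"fingers": -1,"slide": [0,0,0.3],"rot": [0,0,0]},{"fingers": -1,"slide": [0,0,0],"rot": [0,0,0]},{"fingers": -1,"slide": [0,0,0],"rot": [0,0,0]}]}}

```text
time_s: 6.95
eef_pos: [441.7, -298.3, 35.8]
eef_rot: [0.926, -0.377, 0.003, -0.002]
ft_force: [0.3, -0.7, -1.6]
opening: 0.59
```

```bash
python3 - <<'E'
from h import *
go(440,-296.5,29.5,-45)
E
```

```text
t 6.95 pos [ 441.7 -298.3   35.8] yaw -44.3 F [ 0.3 -0.7 -1.6] open 0.59 j [ 0.83  0.45 -0.38  1.99  0.23  0.74 -0.46]
  cm in current axes [-0.25 -0.01  0.63] | after turn [-0.25 -0.01  0.63] | rot [-0.006 -0.003  0.012]
```

>>> {"api": "carry_out", "payload": {"plan": [{"fingers": -1,"slide": [0,0,0.3],"rot": [-0.005,0,0]},{"fingers": -1,"slide": [0,0,0.2],"rot": [0,0,0]},{"fingers": -1,"slide": [0,0,0.1],"rot": [0,0,0]},{"fingers": -1,"slide": [0,0,0],"rot": [0,0,0]},{"fingers": -1,"slide": [0,0,0],"rot": [0,0,0]}]}}

```text
time_s: 7.45
eef_pos: [442.2, -298.4, 30.0]
eef_rot: [0.926, -0.377, 0.002, 0.0]
ft_force: [0.3, -0.4, -2.1]
opening: 0.593
```

```bash
python3 - <<'E'
from h import *
go(440,-296.5,29.5,-45)
E
```

```text
t 7.45 pos [ 442.2 -298.4   30. ] yaw -44.3 F [ 0.3 -0.4 -2.1] open 0.593 j [ 0.82  0.46 -0.37  1.99  0.24  0.73 -0.47]
  cm in current axes [-0.29  0.02  0.04] | after turn [-0.29  0.02  0.05] | rot [-0.001 -0.004  0.012]
```

>>> {"api": "carry_out", "payload": {"plan": [{"fingers": -1,"slide": [0,0,0.1],"rot": [0,0,0]},{"fingers": -1,"slide": [0,0,0.1],"rot": [0,0,0]},{"fingers": -1,"slide": [0,0,0],"rot": [0,0,0]},{"fingers": -1,"slide": [0,0,0],"rot": [0,0,0]}]}}

```text
time_s: 7.85
eef_pos: [442.6, -298.5, 30.3]
eef_rot: [0.926, -0.377, 0.002, 0.001]
ft_force: [-0.2, 0.8, -1.4]
opening: 0.589
```

>>> {"api": "carry_out", "payload": {"plan": [{"fingers": -1,"slide": [0,0,0.3],"rot": [0,0,0]},{"fingers": -1,"slide": [0,0,0],"rot": [0,0,0]}]}}

```text
time_s: 8.05
eef_pos: [443.4, -298.9, 30.6]
eef_rot: [0.926, -0.377, 0.002, 0.002]
ft_force: [-0.1, -0.6, -2.4]
opening: 0.593
```

>>> {"api": "carry_out", "payload": {"plan": [{"fingers": -1,"slide": [0,0,0.5],"rot": [0,0,0]},{"fingers": -1,"slide": [0,0,0],"rot": [0,0,0]}]}}

```text
time_s: 8.25
eef_pos: [444.8, -299.8, 31.0]
eef_rot: [0.926, -0.378, 0.003, 0.003]
ft_force: [-0.1, -0.2, -2.6]
opening: 0.588
```

```bash
python3 - <<'E'
from h import *
go(442,-298,29.5,-45)
print(bot.sense()["effort"])
E
```

```text
t 8.25 pos [ 444.8 -299.8   31. ] yaw -44.4 F [-0.1 -0.2 -2.6] open 0.588 j [ 0.81  0.46 -0.37  1.99  0.25  0.74 -0.48]
  cm in current axes [-0.33  0.06  0.14] | after turn [-0.33  0.07  0.15] | rot [ 0.003 -0.007  0.011]
[ 1.61889842e-02 -4.39066744e+01 -3.21153559e+00 -1.87666976e+01
  1.02523528e-02  2.04258878e-01 -9.41787584e-03]
```

```bash
python3 - <<'E'
from h import *
p,d=bot.snapshot("side");q,e=bot.snapshot("top")
cv2.imwrite("pics/s5.png",np.hstack([cv2.resize(p[110:210,280:380],None,fx=4,fy=4,interpolation=2),cv2.resize(q[170:370,230:430],None,fx=2,fy=2,interpolation=2)]))
P=cloud("side",d)
for k in("red","green"):
  for b,a,c in blobs(masks(p)[k]&(d>0)):print(k,a,c,np.round(np.median(P[b],0),1),np.round(np.percentile(P[b][:,2],[5,95]),1))
E
```

```text
red 9 [223.88888889 165.88888889] [610.7  19.3 116.5] [114.3 117.2]
red 89 [137.97752809 245.75280899] [580.4 339.1 111.6] [100.9 113.9]
green 117 [312.29059829 140.33333333] [ 522.2 -293.1   67. ] [55.  69.7]
```

View pics/s5.png

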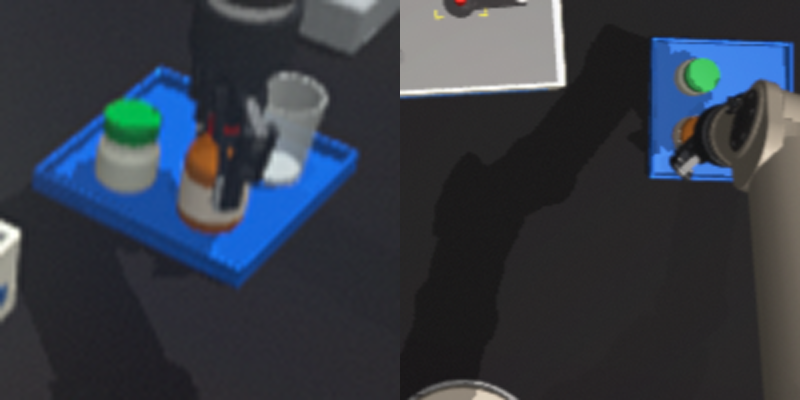

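>>> {"api": "carry_out", "payload": {"plan": [{"fingers": -1,"slide": [0,0,0.4],"rot": [0,0,0]}]}}

```text
time_s: 8.45
eef_pos: [444.7, -300.1, 29.5]
eef_rot: [0.926, -0.378, 0.002, 0.003]
ft_force: [-16.1, 9.5, 65.2]
opening: 0.594
```

The floor contact is confirmed (65 N up on a single press), so I relax and release.

>>> {"api": "carry_out", "payload": {"plan": [{"fingers": -1,"slide": [0,0,-0.02],"rot": [0,0,0]},{"fingers": -1,"slide": [0,0,0],"rot": [0,0,0]},{"fingers": 0.6,"slide": [0,0,0],"rot": [0,0,0]},{"fingers": 0.6,"slide": [0,0,0],"rot": [0,0,0]},{"fingers": 0.6,"slide": [0,0,0],"rot": [0,0,0]},{"fingers": 0.6,"slide": [0,0,0],"rot": [0,0,0]}]}}

```text
time_s: 9.05
eef_pos: [444.2, -299.8, 28.0]
eef_rot: [0.926, -0.378, 0.001, 0.003]
ft_force: [-0.3, -0.7, -0.0]
opening: 0.8
```

```bash
python3 - <<'E'
from h import *
go(443,-299,180,4.35)
E
```

```text
t 9.05 pos [ 444.2 -299.8   28. ] yaw -44.4 F [-0.3 -0.7 -0. ] open 0.8 j [ 0.81  0.46 -0.37  1.99  0.25  0.73 -0.48]
  cm in current axes [ -0.08   0.1  -15.2 ] | after turn [ -0.11  -0.09 -15.2 ] | rot [ 0.006 -0.002 -0.852]
```

>>> {"api": "carry_out", "payload": {"plan": [{"fingers": 0.6,"slide": [0,0,-1],"rot": [0,0,0]},{"fingers": 0.6,"slide": [0,0,-1.5],"rot": [0,0,0]},{"fingers": 0.6,"slide": [0,0,-2],"rot": [0,0,0]},{"fingers": 0.6,"slide": [0,0,-2],"rot": [0,0,0]},{"fingers": 0.6,"slide": [0,0,0],"rot": [0,0,0]}]}}

```text
time_s: 9.55
eef_pos: [444.2, -299.1, 96.5]
eef_rot: [0.926, -0.378, 0.0, 0.003]
ft_force: [0.2, -1.2, 1.0]
opening: 0.801
```

```bash
python3 - <<'E'
from h import *
go(443,-299,180,4.35)
E
```

```text
t 9.55 pos [ 444.2 -299.1   96.5] yaw -44.4 F [ 0.2 -1.2  1. ] open 0.801 j [ 0.84  0.36 -0.4   1.94  0.19  0.87 -0.43]
  cm in current axes [-0.06  0.12 -8.35] | after turn [-0.12 -0.01 -8.35] | rot [ 0.006 -0.001 -0.851]
```

>>> {"api": "carry_out", "payload": {"plan": [{"fingers": 0.6,"slide": [0,0,-3],"rot": [0,0,0.12]},{"fingers": 0.6,"slide": [0,0,-3],"rot": [0,0,0.12]},{"fingers": 0.6,"slide": [0,0,-3],"rot": [0,0,0.12]},{"fingers": 0.6,"slide": [0,0,-2],"rot": [0,0,0.12]},{"fingers": 0.6,"slide": [0,0,0],"rot": [0,0,0.12]},{"fingers": 0.6,"slide": [0,0,0],"rot": [0,0,0.12]},{"fingers": 0.6,"slide": [0,0,0],"rot": [0,0,0]}]}}

```text
time_s: 10.25
eef_pos: [443.0, -297.8, 210.1]
eef_rot: [0.724, -0.69, 0.001, 0.002]
ft_force: [0.4, 0.4, 0.0]
opening: 0.801
```

```bash
python3 - <<'E'
from h import *
go(*rd(0,0),200,94.35)
for n in("side","top"):
  p,d=bot.snapshot(n);P=cloud(n,d);cv2.imwrite(f"pics/{n}6.png",p)
  for k in("red","green"):
    for b,a,c in blobs(masks(p)[k]&(d>0)):print(n,k,a,c,np.round(np.median(P[b],0),1),np.round(np.percentile(P[b][:,2],[5,95]),1))
E
```

```text
t 10.25 pos [ 443.  -297.8  210.1] yaw -87.3 F [0.4 0.4 0. ] open 0.801 j [ 0.77  0.22 -0.3   1.83  0.08  1.1  -1.09]
  cm in current axes [-30.57 -18.75   0.83] | after turn [-30.01 -19.62   1.01] | rot [ 0.003 -0.004 -0.029]
side red 48 [336.10416667 140.6875    ] [ 443.7 -293.3  101.6] [ 90.9 104.6]
side red 9 [223.88888889 165.88888889] [611.9  18.4 116.6] [113.5 118.4]
side red 89 [138.02247191 245.75280899] [580.7 338.4 111. ] [101.8 113.5]
side green 26 [357.42307692  91.92307692] [ 560.7 -675.2   53.9] [52.2 57. ]
side green 116 [312.28448276 140.28448276] [ 521.8 -293.    66.5] [56.4 70. ]
top red 34 [259.64705882 168.17647059] [612.4  14.9 114.1] [105.1 117.1]
top red 62 [132.5        176.37096774] [585.8 335.2 109.9] [105.2 112.8]
top green 494 [502.55870445 184.98582996] [ 592.1 -627.    51.5] [47.6 55.2]
top green 213 [380.35680751 207.15023474] [ 525.1 -299.7   65.4] [62.  68.7]
```

>>> {"api": "carry_out", "payload": {"plan": [{"fingers": 0.6,"slide": [-2,-1.3,0],"rot": [0,0,-0.029]},{"fingers": 0.6,"slide": [-3.5,-2.3,0],"rot": [0,0,0]},{"fingers": 0.6,"slide": [-3.5,-2.3,0],"rot": [0,0,0]},{"fingers": 0.6,"slide": [-3.5,-2.3,0],"rot": [0,0,0]},{"fingers": 0.6,"slide": [-3.5,-2.3,0],"rot": [0,0,0]},{"fingers": 0.6,"slide": [-3.5,-2.3,0],"rot": [0,0,0]},{"fingers": 0.6,"slide": [-3.5,-2.3,0],"rot": [0,0,0]},{"fingers": 0.6,"slide": [-3.5,-2.3,0],"rot": [0,0,0]},{"fingers": 0.6,"slide": [-2.5,-1.6,0],"rot": [0,0,0]},{"fingers": 0.3,"slide": [0,0,0],"rot": [0,0,0]},{"fingers": 0.3,"slide": [0,0,0],"rot": [0,0,0]}]}}

```text
time_s: 11.45
eef_pos: [611.1, 31.9, 202.3]
eef_rot: [0.745, -0.667, -0.006, 0.001]
ft_force: [0.1, -1.1, -1.1]
opening: 0.648
```

```bash
python3 - <<'E'
from h import *
go(614.5,16,130,94.35)
E
```

```text
t 11.45 pos [611.1  31.9 202.3] yaw -83.7 F [ 0.1 -1.1 -1.1] open 0.648 j [ 0.25  0.39 -0.49  1.65  0.19  1.16 -1.74]
  cm in current axes [ 1.68 -0.23  7.22] | after turn [ 1.61 -0.21  7.23] | rot [0.01  0.007 0.034]
```

>>> {"api": "carry_out", "payload": {"plan": [{"fingers": 0.3,"slide": [1.6,-0.2,0],"rot": [0.01,0.007,0.034]},{"fingers": 0.3,"slide": [0,0,0],"rot": [0,0,0]},{"fingers": 0.3,"slide": [0,0,2],"rot": [0,0,0]},{"fingers": 0.3,"slide": [0,0,2],"rot": [0,0,0]},{"fingers": 0.3,"slide": [0,0,2],"rot": [0,0,0]},{"fingers": 0.3,"slide": [0,0,0],"rot": [0,0,0]},{"fingers": 0.3,"slide": [0,0,0],"rot": [0,0,0]}]}}

```text
time_s: 12.15
eef_pos: [613.9, 2.6, 141.5]
eef_rot: [0.727, -0.686, 0.003, 0.002]
ft_force: [0.6, 0.7, 0.0]
opening: 0.654
```

```bash
python3 - <<'E'
from h import *
go(614.5,16,92,94.35)
E
```

```text
t 12.15 pos [613.9   2.6 141.5] yaw -86.7 F [0.6 0.7 0. ] open 0.654 j [ 0.27  0.44 -0.45  1.72  0.23  1.03 -1.78]
  cm in current axes [-1.37 -0.14  4.94] | after turn [-1.34 -0.17  4.95] | rot [-0.001 -0.006 -0.018]
```

>>> {"api": "carry_out", "payload": {"plan": [{"fingers": 0.3,"slide": [-0.7,-0.1,0],"rot": [0,-0.005,-0.015]},{"fingers": 0.3,"slide": [-0.4,0,0],"rot": [0,0,0]},{"fingers": 0.3,"slide": [0,0,0],"rot": [0,0,0]},{"fingers": 0.3,"slide": [0,0,1],"rot": [0,0,0]},{"fingers": 0.3,"slide": [0,0,0.6],"rot": [0,0,0]},{"fingers": 0.3,"slide": [0,0,0],"rot": [0,0,0]}]}}

```text
time_s: 12.75
eef_pos: [616.4, 14.0, 128.2]
eef_rot: [0.732, -0.681, 0.003, -0.002]
ft_force: [0.2, 0.3, -0.7]
opening: 0.649
```

```bash
python3 - <<'E'
from h import *
go(614.5,16,92,94.35)
E
```

```text
t 12.75 pos [616.4  14.  128.2] yaw -85.8 F [ 0.2  0.3 -0.7] open 0.649 j [ 0.25  0.46 -0.46  1.73  0.24  1.   -1.79]
  cm in current axes [-0.22  0.2   3.62] | after turn [-0.22  0.18  3.62] | rot [-0.008 -0.002 -0.003]
```

>>> {"api": "carry_out", "payload": {"plan": [{"fingers": 0.3,"slide": [-0.2,0.2,0.8],"rot": [-0.008,0,0]},{"fingers": 0.3,"slide": [0,0,1],"rot": [0,0,0]},{"fingers": 0.3,"slide": [0,0,1],"rot": [0,0,0]},{"fingers": 0.3,"slide": [0,0,0.6],"rot": [0,0,0]},{"fingers": 0.3,"slide": [0,0,0],"rot": [0,0,0]},{"fingers": 0.3,"slide": [0,0,0],"rot": [0,0,0]}]}}

```text
time_s: 13.35
eef_pos: [613.1, 15.8, 89.5]
eef_rot: [0.732, -0.681, -0.001, 0.002]
ft_force: [0.3, -0.0, 1.0]
opening: 0.652
```

```bash
python3 - <<'E'
from h import *
go(614.5,16,92,94.35)
E
```

```text
t 13.35 pos [613.1  15.8  89.5] yaw -85.8 F [ 0.3 -0.   1. ] open 0.652 j [ 0.24  0.5  -0.44  1.75  0.26  0.95 -1.81]
  cm in current axes [-0.01 -0.14 -0.25] | after turn [-0.01 -0.14 -0.25] | rot [ 0.004 -0.001 -0.003]
```

>>> {"api": "carry_out", "payload": {"plan": [{"fingers": 0.3,"slide": [0,0,-0.3],"rot": [0,0,0]},{"fingers": -1,"slide": [0,0,0],"rot": [0,0,0]},{"fingers": -1,"slide": [0,0,0],"rot": [0,0,0]},{"fingers": -1,"slide": [0,0,0],"rot": [0,0,0]},{"fingers": -1,"slide": [0,0,0],"rot": [0,0,0]},{"fingers": -1,"slide": [0,0,0],"rot": [0,0,0]},{"fingers": -1,"slide": [0,0,0],"rot": [0,0,0]}]}}

```text
time_s: 14.05
eef_pos: [614.2, 16.0, 94.2]
eef_rot: [0.732, -0.681, 0.0, 0.001]
ft_force: [0.1, -0.7, 0.8]
opening: 0.16
```

```bash
cat >> h.py <<'E'
pin=rd(0,-80)
def swing():
    s=bot.sense();v=s["eef_pos"][:2]-pin;r=np.array([v@ux,v@uy])
    print("radius",np.linalg.norm(r),"theta",np.arctan2(-r[0],r[1]))
E
python3 - <<'E'
from h import *
go(614.5,16,92,94.35);swing()
E
```

```text
t 14.05 pos [614.2  16.   94.2] yaw -85.8 F [ 0.1 -0.7  0.8] open 0.16 j [ 0.24  0.5  -0.45  1.75  0.26  0.95 -1.81]
  cm in current axes [ 0.   -0.03  0.22] | after turn [ 0.   -0.03  0.22] | rot [ 0.001 -0.001 -0.003]
radius 79.82413793168404 theta 0.020725944190629737
```

>>> {"api": "carry_out", "payload": {"plan": [{"fingers": -1,"slide": [0.02,0.5,0],"rot": [0,0,-0.06]},{"fingers": -1,"slide": [0.04,0.8,0],"rot": [0,0,-0.1]},{"fingers": -1,"slide": [0.04,0.8,0],"rot": [0,0,-0.1]},{"fingers": -1,"slide": [0.04,0.8,0],"rot": [0,0,-0.1]}]}}

```text
time_s: 14.45
eef_pos: [585.9, 8.2, 94.2]
eef_rot: [0.846, -0.533, 0.0, 0.001]
ft_force: [-0.4, -0.6, -1.1]
opening: 0.16
```

```bash
python3 - <<'E'
from h import *
go(614.5,16,94,None);swing()
E
```

```text
t 14.45 pos [585.9   8.2  94.2] yaw -64.5 F [-0.4 -0.6 -1.1] open 0.16 j [ 0.33  0.47 -0.53  1.82  0.29  0.93 -1.46]
  cm in current axes [ 0.53 -2.91  0.01] | after turn [ 0.53 -2.91  0.02] | rot [ 0.002 -0.002 -0.   ]
radius 80.18737668830032 theta 0.3888091336749171
```

Tracking the arc well, with low forces. I continue.

>>> {"api": "carry_out", "payload": {"plan": [{"fingers": -1,"slide": [0.04,0.8,0],"rot": [0,0,-0.1]},{"fingers": -1,"slide": [0.04,0.8,0],"rot": [0,0,-0.1]},{"fingers": -1,"slide": [0.04,0.8,0],"rot": [0,0,-0.1]},{"fingers": -1,"slide": [0.04,0.8,0],"rot": [0,0,-0.1]},{"fingers": -1,"slide": [0.04,0.8,0],"rot": [0,0,-0.1]},{"fingers": -1,"slide": [0.04,0.8,0],"rot": [0,0,-0.1]}]}}

```text
time_s: 15.05
eef_pos: [550.3, -26.1, 94.2]
eef_rot: [0.969, -0.247, 0.001, 0.002]
ft_force: [1.9, -1.2, -1.1]
opening: 0.16
```

```bash
python3 - <<'E'
from h import *
go(614.5,16,94,None);swing()
E
```

```text
t 15.05 pos [550.3 -26.1  94.2] yaw -28.6 F [ 1.9 -1.2 -1.1] open 0.16 j [ 0.51  0.44 -0.68  1.9   0.35  0.92 -0.83]
  cm in current axes [ 3.62 -6.77  0.01] | after turn [ 3.62 -6.77  0.02] | rot [ 0.003 -0.002 -0.   ]
radius 80.7339235346551 theta 1.013256191667249
```

>>> {"api": "carry_out", "payload": {"plan": [{"fingers": -1,"slide": [0.04,0.8,0],"rot": [0,0,-0.1]},{"fingers": -1,"slide": [0.04,0.8,0],"rot": [0,0,-0.1]},{"fingers": -1,"slide": [0.04,0.8,0],"rot": [0,0,-0.1]},{"fingers": -1,"slide": [0.04,0.8,0],"rot": [0,0,-0.1]},{"fingers": -1,"slide": [0.03,0.6,0],"rot": [0,0,-0.08]},{"fingers": -1,"slide": [0,0,0],"rot": [0,0,0]}]}}

```text
time_s: 15.65
eef_pos: [541.0, -65.4, 94.2]
eef_rot: [1.0, -0.0, 0.001, 0.002]
ft_force: [-0.6, 0.5, 0.0]
opening: 0.162
```

```bash
python3 - <<'E'
from h import *
go(614.5,16,94,4.35);swing()
E
```

```text
t 15.65 pos [541.  -65.4  94.2] yaw -0.0 F [-0.6  0.5  0. ] open 0.162 j [ 0.67  0.46 -0.78  1.92  0.4   0.93 -0.31]
  cm in current axes [ 7.35 -8.15  0.01] | after turn [ 7.95 -7.56  0.02] | rot [ 0.004 -0.003 -0.076]
radius 80.91913676295546 theta 1.5191597020194527
```

>>> {"api": "carry_out", "payload": {"plan": [{"fingers": 0.3,"slide": [0,0,0],"rot": [0,0,0]},{"fingers": 0.3,"slide": [0,0,0],"rot": [0,0,0]},{"fingers": 0.3,"slide": [0,0,0],"rot": [0,0,0]},{"fingers": 0.3,"slide": [0,0,-1],"rot": [0,0,0]},{"fingers": 0.3,"slide": [0,0,-2],"rot": [0,0,0]},{"fingers": 0.3,"slide": [0,0,-3],"rot": [0,0,0]},{"fingers": 1,"slide": [0,0,-3],"rot": [0,0,0]},{"fingers": 1,"slide": [0,0,-3],"rot": [0,0,0]},{"fingers": 1,"slide": [0,0,0],"rot": [0,0,0]}]}}

```text
time_s: 16.55
eef_pos: [540.8, -61.8, 221.9]
eef_rot: [1.0, -0.001, 0.002, 0.002]
ft_force: [1.4, -0.1, 0.3]
opening: 1.002
```

```bash
python3 - <<'E'
from h import *
go(474,312.5,150,97.75)
E
```

```text
t 16.55 pos [540.8 -61.8 221.9] yaw -0.1 F [ 1.4 -0.1  0.3] open 1.002 j [ 0.74  0.3  -0.86  1.79  0.25  1.16 -0.2 ]
  cm in current axes [ -6.75 -37.45   7.03] | after turn [-37.99   1.57   7.19] | rot [ 1.000e-03 -5.000e-03  1.434e+00]
```

>>> {"api": "carry_out", "payload": {"plan": [{"fingers": 1,"slide": [-0.4,-2,0],"rot": [0,0,0]},{"fingers": 1,"slide": [-0.8,-4.2,0],"rot": [0,0,0]},{"fingers": 1,"slide": [-0.8,-4.2,0],"rot": [0,0,0]},{"fingers": 1,"slide": [-0.8,-4.2,0],"rot": [0,0,0]},{"fingers": 1,"slide": [-0.8,-4.2,0],"rot": [0,0,0]},{"fingers": 1,"slide": [-0.8,-4.2,0],"rot": [0,0,0]},{"fingers": 1,"slide": [-0.8,-4.2,0],"rot": [0,0,0]},{"fingers": 1,"slide": [-0.8,-4.2,0],"rot": [0,0,0]},{"fingers": 1,"slide": [-0.6,-3,0],"rot": [0,0,0]},{"fingers": 1,"slide": [0,0,0],"rot": [0,0,-0.14]},{"fingers": 1,"slide": [0,0,0],"rot": [0,0,-0.14]},{"fingers": 1,"slide": [0,0,0],"rot": [0,0,-0.14]},{"fingers": 1,"slide": [0,0,0],"rot": [0,0,-0.14]},{"fingers": 1,"slide": [0,0,0],"rot": [0,0,-0.14]},{"fingers": 1,"slide": [0,0,0],"rot": [0,0,-0.14]},{"fingers": 1,"slide": [0,0,0],"rot": [0,0,-0.14]},{"fingers": 1,"slide": [0,0,0],"rot": [0,0,-0.14]},{"fingers": 1,"slide": [0,0,0],"rot": [0,0,-0.14]},{"fingers": 1,"slide": [0,0,0],"rot": [0,0,-0.14]},{"fingers": 1,"slide": [0,0,0],"rot": [0,0,-0.14]}]}}

```text
time_s: 18.55
eef_pos: [467.3, 297.7, 220.6]
eef_rot: [0.696, 0.718, -0.002, 0.005]
ft_force: [-0.5, -0.3, -0.4]
opening: 0.999
```

```bash
python3 - <<'E'
from h import *
go(474,312.5,80,97.75)
p,d=bot.snapshot("side")
for b,a,c in blobs(masks(p)["blue"]&(d>0)):
  if a>60 and c[1]>230: print(a,c,rect(ray("side",np.argwhere(b)[:,::-1],56)))
q,e=bot.snapshot("top");cv2.imwrite("pics/t7.png",q)
P=cloud("top",e);ok=(e>0)&(abs(P[...,2]-127)<7)&(P[...,0]>600)&(P[...,0]<760)&(abs(P[...,1]-20)<160)
b=max(blobs(ok),key=lambda t:t[1]);print("head",b[1],rect(P[b[0]][:,:2]))
ym=masks(q)["yellow"];ym[:150]=0;ym[230:]=0;ym[:,:230]=0;ym[:,300:]=0
pts=np.argwhere(ym)[:,::-1];print(len(pts),rect(ray("top",pts,75)))
E
```

```text
t 18.55 pos [467.3 297.7 220.6] yaw 91.7 F [-0.5 -0.3 -0.4] open 0.999 j [ 0.32  0.52 -1.31  1.76  0.53  1.28  0.49]
  cm in current axes [ 1.6   0.65 14.05] | after turn [ 1.37  0.86 14.06] | rot [ 0.004  0.01  -0.105]
425 [183.33176471 277.69647059] ((474.8489990234375, 311.71832275390625), (59.9141845703125, 41.64250183105469), 7.856321811676025)
head 3788 ((689.4874877929688, 22.0145263671875), (95.0741195678711, 260.0362243652344), 4.435409069061279)
5 ((594.405029296875, 14.340095520019531), (0.22788403928279877, 62.414512634277344), 3.758857011795044)
```

>>> {"api": "carry_out", "payload": {"plan": [{"fingers": 1,"slide": [0.7,0.3,1],"rot": [0.004,0.01,-0.05]},{"fingers": 1,"slide": [0.5,0.3,2],"rot": [0,0,-0.05]},{"fingers": 1,"slide": [0,0,2],"rot": [0,0,0]},{"fingers": 1,"slide": [0,0,2],"rot": [0,0,0]},{"fingers": 1,"slide": [0,0,1],"rot": [0,0,0]},{"fingers": 1,"slide": [0,0,0],"rot": [0,0,0]}]}}

```text
time_s: 19.25
eef_pos: [473.3, 310.5, 138.4]
eef_rot: [0.668, 0.744, 0.0, 0.001]
ft_force: [0.6, 0.2, 0.3]
opening: 1.002
```

```bash
python3 - <<'E'
from h import *
go(475,312,26,97.75)
E
```

```text
t 19.25 pos [473.3 310.5 138.4] yaw 96.2 F [0.6 0.2 0.3] open 1.002 j [ 0.24  0.63 -1.23  1.82  0.65  1.17  0.47]
  cm in current axes [ 0.14  0.17 11.24] | after turn [ 0.13  0.19 11.24] | rot [ 0.002  0.001 -0.027]
```

>>> {"api": "carry_out", "payload": {"plan": [{"fingers": 1,"slide": [0.1,0.1,2],"rot": [0,0,-0.027]},{"fingers": 1,"slide": [0,0,2],"rot": [0,0,0]},{"fingers": 1,"slide": [0,0,2],"rot": [0,0,0]},{"fingers": 1,"slide": [0,0,1],"rot": [0,0,0]},{"fingers": 1,"slide": [0,0,0],"rot": [0,0,0]},{"fingers": 1,"slide": [0,0,0],"rot": [0,0,0]}]}}

```text
time_s: 19.85
eef_pos: [476.1, 313.0, 67.4]
eef_rot: [0.66, 0.751, 0.002, 0.002]
ft_force: [-0.8, 0.5, -0.2]
opening: 1.001
```

```bash
python3 - <<'E'
from h import *
go(475,312,26,97.75)
E
```

```text
t 19.85 pos [476.1 313.   67.4] yaw 97.4 F [-0.8  0.5 -0.2] open 1.001 j [ 0.18  0.71 -1.15  1.87  0.75  1.07  0.42]
  cm in current axes [-0.09 -0.15  4.14] | after turn [-0.09 -0.13  4.14] | rot [ 0.006 -0.    -0.006]
```

>>> {"api": "carry_out", "payload": {"plan": [{"fingers": 1,"slide": [-0.1,-0.1,1],"rot": [0.004,0,0]},{"fingers": 1,"slide": [0,0,1],"rot": [0,0,0]},{"fingers": 1,"slide": [0,0,1],"rot": [0,0,0]},{"fingers": 1,"slide": [0,0,0.6],"rot": [0,0,0]},{"fingers": 1,"slide": [0,0,0],"rot": [0,0,0]},{"fingers": 1,"slide": [0,0,0],"rot": [0,0,0]}]}}

```text
time_s: 20.45
eef_pos: [476.2, 312.5, 29.5]
eef_rot: [0.66, 0.751, 0.002, 0.001]
ft_force: [0.4, 0.7, 1.1]
opening: 1.0
```

```bash
python3 - <<'E'
from h import *
go(475,312,26,97.75)
E
```

```text
t 20.45 pos [476.2 312.5  29.5] yaw 97.4 F [0.4 0.7 1.1] open 1.0 j [ 0.15  0.76 -1.1   1.89  0.81  1.02  0.39]
  cm in current axes [-0.04 -0.13  0.35] | after turn [-0.04 -0.13  0.35] | rot [ 0.003 -0.001 -0.007]
```

>>> {"api": "carry_out", "payload": {"plan": [{"fingers": 1,"slide": [0,-0.1,0.7],"rot": [0.003,0,0]},{"fingers": 1,"slide": [0,0,0],"rot": [0,0,0]},{"fingers": -1,"slide": [0,0,0],"rot": [0,0,0]},{"fingers": -1,"slide": [0,0,0],"rot": [0,0,0]},{"fingers": -1,"slide": [0,0,0],"rot": [0,0,0]},{"fingers": -1,"slide": [0,0,0],"rot": [0,0,0]},{"fingers": -1,"slide": [0,0,0],"rot": [0,0,0]},{"fingers": -1,"slide": [0,0,0],"rot": [0,0,0]}]}}

```text
time_s: 21.25
eef_pos: [475.8, 313.2, 23.0]
eef_rot: [0.66, 0.751, 0.002, -0.0]
ft_force: [0.6, 0.6, -0.9]
opening: 0.459
```

```bash
python3 - <<'E'
from h import *
go(475,312,100,97.75)
E
```

```text
t 21.25 pos [475.8 313.2  23. ] yaw 97.4 F [ 0.6  0.6 -0.9] open 0.459 j [ 0.14  0.77 -1.09  1.89  0.81  1.01  0.38]
  cm in current axes [-0.09 -0.08 -7.7 ] | after turn [-0.11 -0.09 -7.7 ] | rot [ 0.002 -0.003 -0.007]
```

>>> {"api": "carry_out", "payload": {"plan": [{"fingers": -1,"slide": [0,0,-0.5],"rot": [0,0,0]},{"fingers": -1,"slide": [0,0,-1],"rot": [0,0,0]},{"fingers": -1,"slide": [0,0,-1],"rot": [0,0,0]},{"fingers": -1,"slide": [0,0,-1],"rot": [0,0,0]},{"fingers": -1,"slide": [0,0,-1],"rot": [0,0,0]},{"fingers": -1,"slide": [0,0,-1],"rot": [0,0,0]},{"fingers": -1,"slide": [0,0,-1],"rot": [0,0,0]},{"fingers": -1,"slide": [0,0,0],"rot": [0,0,0]}]}}

```text
time_s: 22.05
eef_pos: [475.3, 312.3, 93.8]
eef_rot: [0.66, 0.751, 0.001, 0.0]
ft_force: [-0.1, -0.3, -3.0]
opening: 0.455
```

```bash
python3 - <<'E'
from h import *
go(480,215,90,97.75)
E
```

```text
t 22.05 pos [475.3 312.3  93.8] yaw 97.4 F [-0.1 -0.3 -3. ] open 0.455 j [ 0.2   0.68 -1.18  1.85  0.71  1.11  0.45]
  cm in current axes [-9.71 -0.78  0.36] | after turn [-9.71 -0.84  0.38] | rot [ 0.002 -0.001 -0.007]
```

>>> {"api": "carry_out", "payload": {"plan": [{"fingers": -1,"slide": [-1.5,-0.1,0],"rot": [0,0,0]},{"fingers": -1,"slide": [-3,-0.2,0],"rot": [0,0,0]},{"fingers": -1,"slide": [-3,-0.2,0],"rot": [0,0,0]},{"fingers": -1,"slide": [-1.8,-0.2,0],"rot": [0,0,0]},{"fingers": -1,"slide": [0,0,0],"rot": [0,0,0]},{"fingers": -1,"slide": [0,0,2],"rot": [0,0,0]},{"fingers": -1,"slide": [0,0,2],"rot": [0,0,0]},{"fingers": -1,"slide": [0,0,1.5],"rot": [0,0,0]},{"fingers": -1,"slide": [0,0,0],"rot": [0,0,0]},{"fingers": -1,"slide": [0,0,0],"rot": [0,0,0]}]}}

```text
time_s: 23.05
eef_pos: [480.3, 220.9, 37.8]
eef_rot: [0.659, 0.752, 0.003, -0.001]
ft_force: [-0.1, 0.7, -2.6]
opening: 0.462
```

```bash
python3 - <<'E'
from h import *
go(480,215,17,97.75)
E
```

```text
t 23.05 pos [480.3 220.9  37.8] yaw 97.6 F [-0.1  0.7 -2.6] open 0.462 j [ 0.36  0.7  -1.15  1.99  0.78  0.98  0.52]
  cm in current axes [-0.59 -0.11  2.08] | after turn [-0.58 -0.11  2.08] | rot [ 0.004 -0.006 -0.003]
```

>>> {"api": "carry_out", "payload": {"plan": [{"fingers": -1,"slide": [0,0,0.8],"rot": [0.004,-0.005,0]},{"fingers": -1,"slide": [0,0,0.7],"rot": [0,0,0]},{"fingers": -1,"slide": [0,0,0.3],"rot": [0,0,0]},{"fingers": -1,"slide": [0,0,0.1],"rot": [0,0,0]},{"fingers": -1,"slide": [0,0,0],"rot": [0,0,0]}]}}

```text
time_s: 23.55
eef_pos: [481.4, 222.9, 19.1]
eef_rot: [0.659, 0.753, 0.002, 0.0]
ft_force: [-0.2, 0.2, -3.1]
opening: 0.459
```

```bash
python3 - <<'E'
from h import *
go(480,220,17,97.75)
E
```

```text
t 23.55 pos [481.4 222.9  19.1] yaw 97.6 F [-0.2  0.2 -3.1] open 0.459 j [ 0.33  0.73 -1.12  1.99  0.82  0.96  0.5 ]
  cm in current axes [-0.27 -0.18  0.21] | after turn [-0.27 -0.18  0.21] | rot [ 0.003 -0.002 -0.002]
```

>>> {"api": "carry_out", "payload": {"plan": [{"fingers": -1,"slide": [0,0,0.15],"rot": [0.003,-0.002,0]},{"fingers": -1,"slide": [0,0,0.1],"rot": [0,0,0]}]}}

```text
time_s: 23.75
eef_pos: [481.8, 222.9, 16.9]
eef_rot: [0.659, 0.752, 0.0, -0.0]
ft_force: [-2.6, -1.6, 8.4]
opening: 0.46
```

Touching the bench (+8 N). I release, rise and view.

>>> {"api": "carry_out", "payload": {"plan": [{"fingers": -1,"slide": [0,0,0],"rot": [0,0,0]},{"fingers": 1,"slide": [0,0,0],"rot": [0,0,0]},{"fingers": 1,"slide": [0,0,0],"rot": [0,0,0]},{"fingers": 1,"slide": [0,0,0],"rot": [0,0,0]},{"fingers": 1,"slide": [0,0,0],"rot": [0,0,0]},{"fingers": 1,"slide": [0,0,-1],"rot": [0,0,0]},{"fingers": 1,"slide": [0,0,-2],"rot": [0,0,0]},{"fingers": 1,"slide": [0,0,-3],"rot": [0,0,0]},{"fingers": 1,"slide": [0,0,-2],"rot": [0,0,0]},{"fingers": 1,"slide": [0,0,0],"rot": [0,0,0]}]}}

```text
time_s: 24.75
eef_pos: [482.5, 224.8, 103.3]
eef_rot: [0.658, 0.753, 0.002, 0.0]
ft_force: [0.7, 0.2, 0.3]
opening: 1.0
```

```bash
python3 - <<'E'
from h import *
p,d=bot.snapshot("side");cv2.imwrite("pics/s8.png",p)
for b,a,c in blobs(masks(p)["blue"]&(d>0)):
  if a>60 and c[1]>180: print(a,c,rect(ray("side",np.argwhere(b)[:,::-1],50)))
go(481.5,222.5,100,7.75)
E
```

```text
357 [209.31932773 252.57983193] ((481.5729675292969, 221.7993621826172), (60.13098907470703, 41.25480270385742), 7.647151470184326)
t 24.8 pos [482.1 224.2 102.2] yaw 97.7 F [-1.   1.4 -0.7] open 1.004 j [ 0.42  0.63 -1.24  1.93  0.68  1.08  0.6 ]
  cm in current axes [-0.16 -0.08  0.22] | after turn [-0.08  0.16  0.22] | rot [ 0.    -0.003  1.57 ]
```

View pics/s8.png

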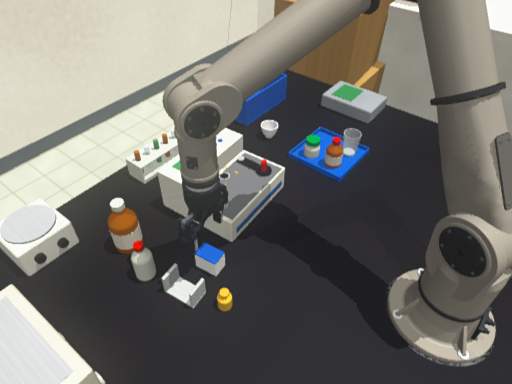

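The standard stands upright on the bench at px (210,258). The bottle is in the tray at (334,150), and the cover knob is at (264,165), open. I turn for the regrasp.

>>> {"api": "carry_out", "payload": {"plan": [{"fingers": 1,"slide": [0,0,0],"rot": [0,0,0.14]},{"fingers": 1,"slide": [0,0,0],"rot": [0,0,0.14]},{"fingers": 1,"slide": [0,0,0],"rot": [0,0,0.14]},{"fingers": 1,"slide": [0,0,0],"rot": [0,0,0.14]},{"fingers": 1,"slide": [0,0,0],"rot": [0,0,0.14]},{"fingers": 1,"slide": [0,0,0],"rot": [0,0,0.14]},{"fingers": 1,"slide": [0,0,0],"rot": [0,0,0.14]},{"fingers": 1,"slide": [0,0,0],"rot": [0,0,0.14]},{"fingers": 1,"slide": [0,0,0],"rot": [0,0,0.14]},{"fingers": 1,"slide": [0,0,0],"rot": [0,0,0.14]},{"fingers": 1,"slide": [0,0,0],"rot": [0,0,0.14]},{"fingers": 1,"slide": [0,0,0],"rot": [0,0,0]}]}}

```text
time_s: 26.0
eef_pos: [474.4, 218.3, 91.8]
eef_rot: [0.999, 0.051, -0.008, 0.003]
ft_force: [-0.3, 0.1, 0.0]
opening: 0.996
```

```bash
python3 - <<'E'
from h import *
go(481.6,222,20,7.7)
E
```

```text
t 26.0 pos [474.4 218.3  91.8] yaw 5.9 F [-0.3  0.1  0. ] open 0.996 j [ 0.18  0.46 -0.86  1.95  0.42  0.94 -0.79]
  cm in current axes [ 0.87 -0.33  7.17] | after turn [ 0.76 -0.27  7.18] | rot [ 0.005  0.016 -0.032]
```

Correct laterally, then descend.

>>> {"api": "carry_out", "payload": {"plan": [{"fingers": 1,"slide": [0.5,-0.2,0],"rot": [0.005,0.016,-0.03]},{"fingers": 1,"slide": [0.2,0,0],"rot": [0,0,0]},{"fingers": 1,"slide": [0,0,0],"rot": [0,0,0]},{"fingers": 1,"slide": [0,0,1],"rot": [0,0,0]},{"fingers": 1,"slide": [0,0,1],"rot": [0,0,0]},{"fingers": 1,"slide": [0,0,0],"rot": [0,0,0]}]}}

```text
time_s: 26.6
eef_pos: [480.7, 220.5, 68.4]
eef_rot: [0.997, 0.071, -0.001, -0.0]
ft_force: [-0.0, -0.5, 1.1]
opening: 1.0
```

```bash
python3 - <<'E'
from h import *
go(481.6,222,18,7.7)
E
```

```text
t 26.6 pos [480.7 220.5  68.4] yaw 8.2 F [-0.  -0.5  1.1] open 1.0 j [ 0.17  0.49 -0.85  1.97  0.47  0.89 -0.78]
  cm in current axes [ 0.12 -0.13  5.04] | after turn [ 0.11 -0.14  5.04] | rot [-0.     0.002  0.009]
```

>>> {"api": "carry_out", "payload": {"plan": [{"fingers": 1,"slide": [0.1,-0.1,0.8],"rot": [0,0,0.008]},{"fingers": 1,"slide": [0,0,1],"rot": [0,0,0]},{"fingers": 1,"slide": [0,0,1],"rot": [0,0,0]},{"fingers": 1,"slide": [0,0,1],"rot": [0,0,0]},{"fingers": 1,"slide": [0,0,0.6],"rot": [0,0,0]},{"fingers": 1,"slide": [0,0,0.3],"rot": [0,0,0]},{"fingers": 1,"slide": [0,0,0],"rot": [0,0,0]}]}}

```text
time_s: 27.3
eef_pos: [480.6, 221.6, 15.8]
eef_rot: [0.998, 0.068, -0.002, 0.0]
ft_force: [0.7, -0.0, -0.8]
opening: 1.002
```

```bash
python3 - <<'E'
from h import *
go(481.6,222,18,7.7)
E
```

```text
t 27.3 pos [480.6 221.6  15.8] yaw 7.7 F [ 0.7 -0.  -0.8] open 1.002 j [ 0.11  0.57 -0.79  1.99  0.56  0.81 -0.86]
  cm in current axes [ 0.11 -0.03 -0.22] | after turn [ 0.11 -0.03 -0.22] | rot [-0.     0.005  0.001]
```

>>> {"api": "carry_out", "payload": {"plan": [{"fingers": -1,"slide": [0.05,0,0],"rot": [0,0.003,0]},{"fingers": -1,"slide": [0,0,0],"rot": [0,0,0]},{"fingers": -1,"slide": [0,0,0],"rot": [0,0,0]},{"fingers": -1,"slide": [0,0,0],"rot": [0,0,0]},{"fingers": -1,"slide": [0,0,0],"rot": [0,0,0]}]}}

```text
time_s: 27.8
eef_pos: [481.1, 221.5, 16.4]
eef_rot: [0.998, 0.067, -0.0, 0.0]
ft_force: [0.4, 1.2, -1.6]
opening: 0.694
```

```bash
python3 - <<'E'
from h import *
go(481.6,222,18,7.7)
E
```

```text
t 27.8 pos [481.1 221.5  16.4] yaw 7.7 F [ 0.4  1.2 -1.6] open 0.694 j [ 0.11  0.57 -0.78  1.99  0.56  0.8  -0.86]
  cm in current axes [ 0.05 -0.04 -0.16] | after turn [ 0.05 -0.04 -0.16] | rot [0.    0.001 0.001]
```

>>> {"api": "carry_out", "payload": {"plan": [{"fingers": -1,"slide": [0,0,-1],"rot": [0,0,0]},{"fingers": -1,"slide": [0,0,-2.5],"rot": [0,0,0]},{"fingers": -1,"slide": [0,0,-3.5],"rot": [0,0,0]},{"fingers": -1,"slide": [0,0,-3.5],"rot": [0,0,0]},{"fingers": -1,"slide": [0,0,-3.5],"rot": [0,0,0]},{"fingers": -1,"slide": [0,0,-2.5],"rot": [0,0,0]},{"fingers": -1,"slide": [0,0,0],"rot": [0,0,-0.1]},{"fingers": -1,"slide": [0,0,0],"rot": [0,0,-0.14]},{"fingers": -1,"slide": [0,0,0],"rot": [0,0,-0.14]},{"fingers": -1,"slide": [0,0,0],"rot": [0,0,-0.14]},{"fingers": -1,"slide": [0,0,0],"rot": [0,0,-0.14]},{"fingers": -1,"slide": [0,0,0],"rot": [0,0,-0.14]},{"fingers": -1,"slide": [0,0,0],"rot": [0,0,-0.14]},{"fingers": -1,"slide": [0,0,0],"rot": [0,0,-0.14]},{"fingers": -1,"slide": [0,0,0],"rot": [0,0,-0.14]},{"fingers": -1,"slide": [0,0,0],"rot": [0,0,-0.14]},{"fingers": -1,"slide": [0,0,0],"rot": [0,0,-0.1]},{"fingers": -1,"slide": [0,0,0],"rot": [0,0,0]}]}}

```text
time_s: 29.6
eef_pos: [475.9, 219.7, 196.0]
eef_rot: [0.675, 0.738, -0.003, 0.003]
ft_force: [-0.3, 0.0, -2.9]
opening: 0.692
```

```bash
python3 - <<'E'
from h import *
go(*rd(0,0),180,94.35)
E
```

```text
t 29.6 pos [475.9 219.7 196. ] yaw 95.2 F [-0.3  0.  -2.9] open 0.692 j [ 0.49  0.47 -1.29  1.85  0.49  1.2   0.7 ]
  cm in current axes [-21.5   12.1    1.79] | after turn [-21.34  12.4    1.6 ] | rot [0.    0.009 0.014]
```

>>> {"api": "carry_out", "payload": {"plan": [{"fingers": -1,"slide": [-1.5,0.9,0],"rot": [0,0.008,0.014]},{"fingers": -1,"slide": [-3,1.75,0],"rot": [0,0,0]},{"fingers": -1,"slide": [-3.5,2.0,0],"rot": [0,0,0]},{"fingers": -1,"slide": [-3.5,2.0,0],"rot": [0,0,0]},{"fingers": -1,"slide": [-3.5,2.0,0],"rot": [0,0,0]},{"fingers": -1,"slide": [-3,1.75,0],"rot": [0,0,0]},{"fingers": -1,"slide": [-2,1.1,0],"rot": [0,0,0]},{"fingers": -1,"slide": [-1,0.5,0],"rot": [0,0,0]},{"fingers": -1,"slide": [0,0,0],"rot": [0,0,0]},{"fingers": -1,"slide": [0,0,0],"rot": [0,0,0]}]}}

```text
time_s: 30.6
eef_pos: [613.0, 12.4, 199.3]
eef_rot: [0.686, 0.728, -0.001, 0.002]
ft_force: [0.0, 0.9, -2.4]
opening: 0.689
```

```bash
python3 - <<'E'
from h import *
go(*rd(0,0),91.5,94.35)
p,d=bot.snapshot("side")
m=masks(p)["blue"]&(d>0);P=cloud("side",d)
for b,a,c in blobs(m):print(a,c,np.round(np.median(P[b],0),1))
E
```

```text
t 30.6 pos [613.   12.4 199.3] yaw 93.4 F [ 0.   0.9 -2.4] open 0.689 j [ 0.73  0.61 -1.19  1.65  0.59  1.29  1.06]
  cm in current axes [ 0.41  0.29 10.78] | after turn [ 0.37  0.31 10.78] | rot [ 0.001  0.004 -0.017]
2003 [260.17423864  92.06240639] [ 797.  -458.6   58. ]
154 [225.88311688 128.07792208] [605.1   7.8 235.3]
1494 [327.46720214 155.48527443] [ 484.5 -309.4    8.8]
23 [273.7826087  189.82608696] [501.1 -65.6  33.3]
58 [248.81034483 216.56896552] [491.4  62.4  32.6]
```

>>> {"api": "carry_out", "payload": {"plan": [{"fingers": -1,"slide": [0.2,0.15,0.8],"rot": [0,0.003,-0.012]},{"fingers": -1,"slide": [0.1,0.1,1.5],"rot": [0,0,0]},{"fingers": -1,"slide": [0,0,1.5],"rot": [0,0,0]},{"fingers": -1,"slide": [0,0,0.7],"rot": [0,0,0]},{"fingers": -1,"slide": [0,0,0],"rot": [0,0,0]},{"fingers": -1,"slide": [0,0,0],"rot": [0,0,0]}]}}

```text
time_s: 31.25
eef_pos: [612.1, 21.4, 149.4]
eef_rot: [0.678, 0.735, -0.001, -0.001]
ft_force: [0.4, -0.4, -2.7]
opening: 0.694
```

```bash
python3 - <<'E'
from h import *
go(*rd(-1,0),91.5,94.35)
E
```

```text
t 31.25 pos [612.1  21.4 149.4] yaw 94.7 F [ 0.4 -0.4 -2.7] open 0.694 j [ 0.7   0.66 -1.16  1.7   0.64  1.22  1.03]
  cm in current axes [-0.53  0.23  5.79] | after turn [-0.53  0.23  5.79] | rot [-0.002  0.     0.006]
```

>>> {"api": "carry_out", "payload": {"plan": [{"fingers": -1,"slide": [-0.4,0.2,0.3],"rot": [-0.002,0,0.005]},{"fingers": -1,"slide": [0,0,0.5],"rot": [0,0,0]},{"fingers": -1,"slide": [0,0,0.7],"rot": [0,0,0]},{"fingers": -1,"slide": [0,0,0.7],"rot": [0,0,0]},{"fingers": -1,"slide": [0,0,0.5],"rot": [0,0,0]},{"fingers": -1,"slide": [0,0,0],"rot": [0,0,0]}]}}

```text
time_s: 31.85
eef_pos: [615.6, 16.6, 120.9]
eef_rot: [0.68, 0.733, 0.001, 0.001]
ft_force: [-0.2, 0.1, -2.8]
opening: 0.692
```

```bash
python3 - <<'E'
from h import *
go(*rd(-1,0),91.5,94.35)
E
```

```text
t 31.85 pos [615.6  16.6 120.9] yaw 94.3 F [-0.2  0.1 -2.8] open 0.692 j [ 0.68  0.69 -1.13  1.72  0.68  1.18  1.01]
  cm in current axes [-0.03 -0.09  2.94] | after turn [-0.03 -0.08  2.94] | rot [ 0.002  0.    -0.001]
```

>>> {"api": "carry_out", "payload": {"plan": [{"fingers": -1,"slide": [0,-0.1,0.6],"rot": [0.002,0,0]},{"fingers": -1,"slide": [0,0,0.7],"rot": [0,0,0]},{"fingers": -1,"slide": [0,0,0.5],"rot": [0,0,0]},{"fingers": -1,"slide": [0,0,0.3],"rot": [0,0,0]},{"fingers": -1,"slide": [0,0,0],"rot": [0,0,0]}]}}

```text
time_s: 32.35
eef_pos: [614.5, 16.7, 97.9]
eef_rot: [0.68, 0.733, -0.0, 0.0]
ft_force: [-0.4, -0.2, -2.7]
opening: 0.693
```

```bash
python3 - <<'E'
from h import *
go(*rd(-1,0),91.5,94.35)
p,d=bot.snapshot("side");cv2.imwrite("pics/s9.png",cv2.resize(p[110:230,160:300],None,fx=4,fy=4,interpolation=2))
E
```

```text
t 32.35 pos [614.5  16.7  97.9] yaw 94.3 F [-0.4 -0.2 -2.7] open 0.693 j [ 0.67  0.72 -1.11  1.74  0.7   1.14  0.99]
  cm in current axes [-0.05  0.03  0.64] | after turn [-0.05  0.03  0.64] | rot [-0.     0.    -0.001]
```

View pics/s9.png

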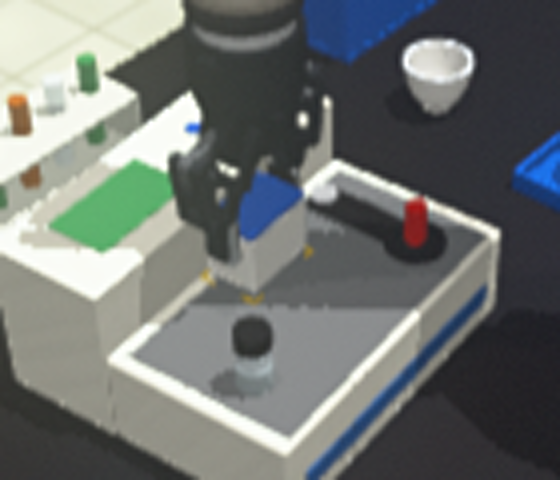

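The standard sits just above the yellow marks (crop (208,278), (252,298), (308,250)), and the cover is clear at (415,235). I do the last few mm.

>>> {"api": "carry_out", "payload": {"plan": [{"fingers": -1,"slide": [0,0,0.25],"rot": [0,0,0]},{"fingers": -1,"slide": [0,0,0.2],"rot": [0,0,0]},{"fingers": -1,"slide": [0,0,0.1],"rot": [0,0,0]}]}}

```text
time_s: 32.7
eef_pos: [615.2, 16.9, 93.0]
eef_rot: [0.68, 0.733, 0.001, 0.001]
ft_force: [0.1, -0.3, -3.4]
opening: 0.69
```

```bash
python3 - <<'E'
from h import *
go(*rd(-1,0),91.5,94.35)
E
```

```text
t 32.7 pos [615.2  16.9  93. ] yaw 94.3 F [ 0.1 -0.3 -3.4] open 0.69 j [ 0.67  0.72 -1.1   1.74  0.71  1.14  0.99]
  cm in current axes [-0.07 -0.05  0.15] | after turn [-0.07 -0.05  0.15] | rot [ 0.002 -0.    -0.001]
```

>>> {"api": "carry_out", "payload": {"plan": [{"fingers": -1,"slide": [0,0,0.15],"rot": [0.002,0,0]},{"fingers": -1,"slide": [0,0,0.1],"rot": [0,0,0]}]}}

```text
time_s: 32.9
eef_pos: [615.3, 17.0, 91.4]
eef_rot: [0.68, 0.733, -0.0, 0.0]
ft_force: [-3.3, -2.1, 8.2]
opening: 0.694
```

Contact (+8 N), so I release and rise.

>>> {"api": "carry_out", "payload": {"plan": [{"fingers": -1,"slide": [0,0,0],"rot": [0,0,0]},{"fingers": 1,"slide": [0,0,0],"rot": [0,0,0]},{"fingers": 1,"slide": [0,0,0],"rot": [0,0,0]},{"fingers": 1,"slide": [0,0,0],"rot": [0,0,0]},{"fingers": 1,"slide": [0,0,0],"rot": [0,0,0]},{"fingers": 1,"slide": [0,0,-0.7],"rot": [0,0,0]},{"fingers": 1,"slide": [0,0,-1.5],"rot": [0,0,0]},{"fingers": 1,"slide": [0,0,-2],"rot": [0,0,0]},{"fingers": 1,"slide": [0,0,-3],"rot": [0,0,0]},{"fingers": 1,"slide": [0,0,-4],"rot": [0,0,0]},{"fingers": 1,"slide": [0,4,-3],"rot": [0,0,0]},{"fingers": 1,"slide": [-2,-3,-3],"rot": [0,0,0]},{"fingers": 1,"slide": [-4,-2,-1],"rot": [0,0,0]},{"fingers": 1,"slide": [-4,-2,0],"rot": [0,0,0]},{"fingers": 1,"slide": [-4,-2,0],"rot": [0,0,0]},{"fingers": 1,"slide": [-4,-2,0],"rot": [0,0,0]},{"fingers": 1,"slide": [-2,0,0],"rot": [0,0,0]},{"fingers": 1,"slide": [0,0,0],"rot": [0,0,0]}]}}

```text
time_s: 34.7
eef_pos: [566.0, -182.5, 292.1]
eef_rot: [0.673, 0.74, 0.008, 0.002]
ft_force: [0.4, -0.8, -0.1]
opening: 1.003
```

```bash
python3 - <<'E'
from h import *
go(600,0,250)
out=[]
for n in("side","top"):
  p,d=bot.snapshot(n);P=cloud(n,d);out.append(p)
  for b,a,c in blobs(masks(p)["blue"]&(d>0)):
    m=np.median(P[b],0)
    if abs(m[2]-125)<9 and a>50:
      r=rect(ray(n,np.argwhere(b)[:,::-1],125));v=np.array(r[0])-port;print(n,a,r,"in port frame",v@ux,v@uy)
  for k in("red","green"):
    for b,a,c in blobs(masks(p)[k]&(d>0)):print(n,k,a,c,np.round(np.median(P[b],0),1))
cv2.imwrite("pics/f10.png",cv2.resize(np.hstack([out[0][90:290,110:390],out[1][90:290,190:470]]),(800,286)))
E
```

```text
t 34.7 pos [ 566.  -182.5  292.1] yaw 95.4 F [ 0.4 -0.8 -0.1] open 1.003 j [ 1.15  0.51 -1.28  1.58  0.48  1.41  1.5 ]
  cm in current axes [17.82  5.05  4.41] | after turn [17.85  5.11  4.21] | rot [ 0.014 -0.007 -0.   ]
side 201 ((615.2215576171875, 17.207334518432617), (38.619667053222656, 59.04570770263672), 5.455124378204346) in port frame -0.5079557459609771 0.9485950024738299
side red 49 [336.08163265 140.6122449 ] [ 444.  -293.7  101.4]
side red 11 [263.63636364 161.90909091] [538.1 -62.4 115.8]
side red 89 [137.97752809 245.75280899] [581.2 339.1 111. ]
side green 243 [347.18518519  92.2962963 ] [ 589.7 -645.4   54.4]
side green 113 [312.31858407 140.19469027] [ 521.4 -293.1   66.8]
top 356 ((615.7105712890625, 16.792926788330078), (38.864078521728516, 57.65719985961914), 4.461668491363525) in port frame -0.05178313785730694 0.498289895168456
top red 61 [132.52459016 176.44262295] [585.7 334.8 110.4]
top red 30 [291.96666667 197.03333333] [541.4 -66.7 114.1]
top red 81 [384.12345679 237.27160494] [ 447.1 -299.3   99.9]
top green 494 [502.56680162 185.048583  ] [ 591.8 -627.7   51.4]
top green 217 [380.4562212  207.22580645] [ 524.7 -299.4   65.4]
```

View pics/f10.png

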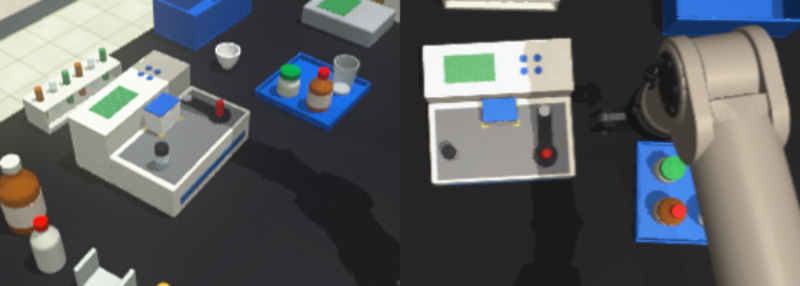

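The picture shows everything in place: standard on the marks (right half (500,110)), cover open (545,150), bottle upright in the tray (670,210). I hand in.

```bash
python3 -c "
from station import bot
print(bot.job_done())"
```

```text
the job is handed in; nothing more can be done
None
```

I finished all three steps in order and handed the job in at about 35 s. The hand-in gives no verdict, so what follows rests on my own checks.

- **Bottle:** it stands upright and released in the free near corner of the spill tray. Its cap is at the right height for standing on the tray floor.
- **Cover:** swung to about 1.52 rad. It was still open in the last picture.
- **Standard:** I took it from the cradle, set it on the bench to re-grip it by its ends, then placed it on the port. Both cameras put it within about 1 mm of the port's centre and about 1° of the head's direction.
- **Robot and surroundings:** the gripper is open and clear, with the force reading near zero. The jar and wash bottle were re-measured and had not moved. I checked the other bystanders only by eye where they showed in the last picture. The weight, the reagent bottle and the beaker were partly out of view or hidden there.

One reading was off. When setting the bottle down, the force at rest did not show that it had reached the tray floor, so I pressed down again and the wrist force briefly hit 65 N (limit 120 N). The bottle was already on the floor and stayed upright. The standard went down with about 8 N.

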